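# Clamp an offcut in the angle jig with its detent pin

### The arm

A 6-joint arm with a two-finger parallel gripper is mounted at the origin on a cart in front of the work surface, level with it; the furniture and walls round the work are solid. World frame = base frame: x ahead of the robot, y to its left, z up, the work surface at z = 0. Lengths are in m, angles in rad, forces in N, time in s.
With the tool pointing down it reaches from about 0.325 to 1 m from the base axis. Payload 5.1 kg.
Tool frame: the origin (TCP) lies at the centre of the arm's flange, where the gripper is bolted on; the fingertips stand 173 mm ahead of it and the grasp point (between the pads) lies 155 mm ahead of it; z points along the fingers, y is the line along which they close (so a half turn about z gives the same grasp; the last joint's range is limited). The gripper opens to 85 mm and grips with 20 to 120 N. Pads are 22 mm wide; open, the fingers measure 114 mm over their backs; the gripper's body (76 mm by 85 mm) begins 54 mm behind the grasp point. The pads swing forward as they close: fully open they stand 13 mm farther back than shut.
Start: joints at [1.198, 0.124, 1.65, -0, 1.367, -0.083], TCP at [0.186, 0.623, 0.405] pointing down, gripper open.
Joint ranges: [-2.61, 2.61], [-1.02, 2.33], [0.03, 2.71], [-1.35, 4.49], [0.32, 2.68], [-2.91, 2.91]. Speed limits (rad/s): [2.57, 2.57, 3.14, 3.14, 3.14, 3.14].

### API

Orientations are given as [roll, pitch, yaw] about the fixed x, y, z axes, in that order (R = Rz(yaw) Ry(pitch) Rx(roll)).
In Python, from bench import ctrl gives the robot as it stands.
- The arm moves only by the shell command python3 nudge.py 'ROWS' [FORCE]. ROWS is rows parted by semicolons, their numbers by spaces, 1 to 10 of them, each of 5 numbers: the finger opening in m, then dx, dy, dz in m, then a turn about the tool's z in rad; each row shifts and turns the commanded pose from where the row before left it, along the tool's axes as they then stand; what a row does not reach is not made up. A row lasts 1/8 s, in which the tool goes at most 0.0625 m and 0.188 rad, less where a joint would pass 70% of its speed; a pose out of reach is approached as far as the arm can. The fingers move at their own pace and stop on an object; FORCE is the grip in N (left out, the last holds). Time passes only in rows, so rows that do not move let the fingers close. It prints the time, the measured TCP pose, the force, the opening and the grip force at its end.
- ctrl.read_state(): the state, without advancing time (a new reading comes with each control period).
- ctrl.get_image(name): name is "scene" or "top" or "wrist"; returns a dict with "color" (384x512x3 uint8, red, green, blue), "mtx" (3x3 intrinsics, pixels), "distortion" ([k1, k2, p1, p2, k3] as OpenCV has them; the pictures are not rectified), "pose" (4x4, takes a point from camera to world coordinates). Camera axes: x right, y down, z forward; pixel columns grow to the right and rows downward; lengths in m; the calibration is good to about 2 mm. A picture is of the moment at which its call begins. There is no depth.
- ctrl.hand_in(): hands the job in; it is judged then, once.
The state is a dict: "time_s": time; "joint_pos": joint angles; "joint_velocities": joint speeds; "joint_torque": joint torques, N m; "tool_pos": TCP position; "ee_rot": TCP orientation; "ft_force": force on the tool from outside, world axes, zero at the start; "wrist_torque": the same for the moment, N m; "finger_gap": finger opening in m; "gripper_force": force on a finger pad.
Only numpy, scipy, OpenCV 4.12 (cv2) and the standard library are available. Lean on these libraries where they do the work, as an engineer would, in place of code of your own. Each camera call takes 0.05 s, during which the arm holds its last target. There are 200 camera calls.

### The job

Lay the thick square offcut lengthwise on the sloping bed of the angle jig, between the low fixed stop and the sliding fence, with its lower end down against the ledge. Then pull the fence's locking pin out of the bed, slide the fence up to the offcut and push the pin fully home through the fence into the bed hole that keeps the fence there. Leave the other two offcuts where they lie.

Things in the scene. Friction and masses are not known exactly. Their poses are not given: they have to be found in the camera images.
- block_a: The thick offcut: plain wooden block of square section, 44 x 110 x 44 mm (the two others are flatter), 0.1 to 0.25 kg, lying on the bench. Origin: centre of its underside; y along its 110 mm length, z up. Either end may be the lower one.
- block_mid (a point): Centre of the thick offcut, 22 mm above its origin.
- block_b: Another wooden offcut, 60 x 120 x 20 mm, to be left alone. Origin: centre of its underside, y along its length.
- block_c: Another wooden offcut, 40 x 100 x 30 mm, to be left alone. Origin: centre of its underside, y along its length.
- cradle: Wooden bed of the angle jig (screwed to the bench): 130 (x) x 190 (y) x 20 mm, sloping 28 degrees, low edge toward the robot's right. Origin: centre of its upper surface, 78 mm over the bench; x up the slope, y level, toward the robot; z the surface normal, leaning right. Three 17 mm chamfered through holes at x = 0, y = -0.022, 0.010, 0.042. The laid offcut's centre: x 0, y -0.060, z 0.022.
- fence (a joint): Travel of the fence in m: 0 at the start, pinned in the hole farthest from the stop; grows toward the stop (cradle -y); range -0.030 to 0.075. 0.032 is over the middle hole, 0.064 over the hole nearest the stop. About 2 N friction.
- pin: Quick-release pin standing in the fence along the bed's normal: 14 mm steel shaft, 56 mm long with tapered tip. Origin: underside of its shoulder, a 24 mm flange 4 mm thick; z up along the pin, tip at z = -0.056. Home: origin at cradle z = 0.040, on the fence's top, tip 16 mm deep in the bed.
- ledge (a point): Middle of the inner face of the low ledge, at the bed (cradle x = -0.055). The ledge runs along the whole low edge and stands 14 mm proud of the bed.
- stop (a point): Inner face of the fixed stop, at the bed (cradle y = -0.083): a wooden strip up the slope along the bed's far side, 14 mm proud.
- hole (a point): Mouth of the bed hole nearest the stop (cradle 0, -0.022, 0). With the pin in this one the fence stands 46 mm from the stop: the thick offcut fits with 2 mm play.
- fence_hole (a point): Upper mouth of the fence's 16 mm pin hole, at the middle of its top. The fence is an aluminium bar over the bed, 100 mm (cradle x) x 30 mm (y) x 40 mm high; it only slides along y, moved by the pin's knob if wished, and pushes the offcut against the stop.
- knob (a point): Middle of the pin's round black knob, 36 mm across, from z = 0.008 to 0.044 on the pin (this point: z = 0.026). Spring balls in the fence hold the pin home: 10 to 18 N to pull. Drawn 22 mm it catches again and stays, tip 6 mm over the bed, still guided by the fence. Pushing it home takes about as much; it clicks in over the last 3 mm.

How it is judged:
By the outcome, as a careful person would: the job done as asked, in the order asked, and still so for the second after the job is handed in, with the robot touching nothing.
It also fails if it takes over 46 s, if anything falls off the work surface, if the arm or the gripper's body presses on something with over 40 N, if the wrist force passes 120 N, or if a joint passes its speed limit or range.

## Working session

There is one attempt and no reset: what is moved stays moved. The work goes in short steps, Python scripts to look and compute and a shell command to move; the robot and the scene stay as the last step left them, time stands still between calls to the robot, and variables do not carry over. Pictures are saved under pics/ and viewed, at most 10 in all, crops included, and the job is handed in when it is done.

```bash
ls; mkdir -p pics
python3 - <<'E'
from bench import ctrl
import cv2,numpy as np
s=ctrl.read_state();print(s)
a=[ctrl.get_image(n) for n in("scene","top")]
for n,i in zip(("scene","top"),a):
    cv2.imwrite(f"pics/{n}0.png",i["color"][:,:,::-1]);np.savez(f"pics/{n}0.npz",**i)
    print(n,i["mtx"],i["distortion"],i["pose"])
E
```

```text
bench.py
nudge.py
pics
{'time_s': 0.0, 'joint_pos': array([ 1.19841864e+00,  1.24501413e-01,  1.65164970e+00,  5.69019783e-06,
        1.36748408e+00, -8.26085308e-02]), 'joint_velocities': array([ 0.00069149,  0.00027361,  0.00164672, -0.00072473, -0.000145  ,
       -0.00052977]), 'joint_torque': array([-2.75932553e-04, -4.23613179e+01, -3.65455306e+01, -1.48742029e-04,
        6.97059106e-03,  1.03365610e-05]), 'tool_pos': array([0.18566911, 0.62266467, 0.4034694 ]), 'ee_rot': array([-3.13955754e+00, -1.74090808e-04,  2.85182216e+00]), 'ft_force': array([ 0.04054055,  0.369707  , -0.35148983]), 'wrist_torque': array([ 0.02911141, -0.00020994, -0.04238633]), 'gripper_force': 0.0, 'finger_gap': 0.08559746622966166}
scene [[371.92327338   0.         261.27875161]
 [  0.         371.92327338 192.92280113]
 [  0.           0.           1.        ]] [-0.07692916  0.          0.          0.          0.        ] [[-0.89539492 -0.35631033  0.26704098  0.29225011]
 [-0.44519017  0.70480911 -0.55231317  0.52580909]
 [ 0.00858197 -0.61342242 -0.78970835  1.00964474]
 [ 0.          0.          0.          1.        ]]
top [[491.54550811   0.         257.83690323]
 [  0.         491.54550811 188.52818419]
 [  0.           0.           1.        ]] [-0.11450722  0.          0.          0.          0.        ] [[-0.01858399 -0.99057941  0.13567266  0.42675924]
 [-0.99977723  0.01976926  0.00739409 -0.10774859]
 [-0.01000658 -0.13550503 -0.99072613  1.40538491]
 [ 0.          0.          0.          1.        ]]
```
View pics/scene0.png

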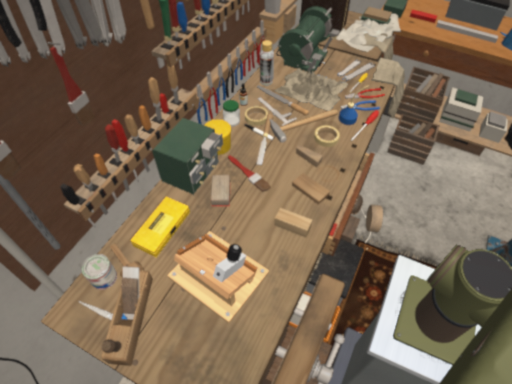

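View pics/top0.png

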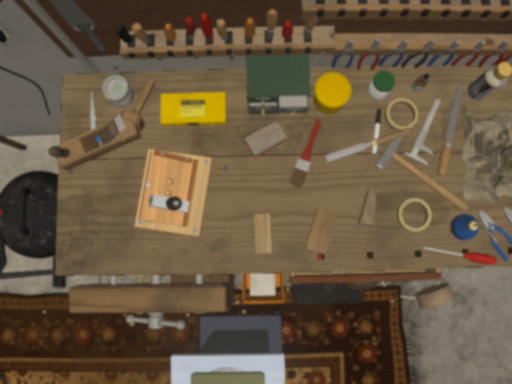

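The scene view shows the jig near (220,275) with the pin at (235,255), and blocks at (293,221), (311,188) and (310,155). In the top view the jig is at (173,192), the knob at (173,204), and the blocks at (262,233), (318,230), (370,207) and perhaps a grey one at (267,138). I'll enlarge these areas.

Run:
```python
import cv2,numpy as np
t=cv2.imread("pics/top0.png");s=cv2.imread("pics/scene0.png")
a=cv2.resize(t[140:260,125:385],None,fx=3,fy=3,interpolation=2)
b=cv2.resize(s[140:320,160:340],(390*1,390),interpolation=2)
cv2.imwrite("pics/c1.png",a)
b=cv2.resize(s[170:320,160:340],None,fx=4,fy=4,interpolation=2);cv2.imwrite("pics/c2.png",b[:600])
```

View pics/c1.png

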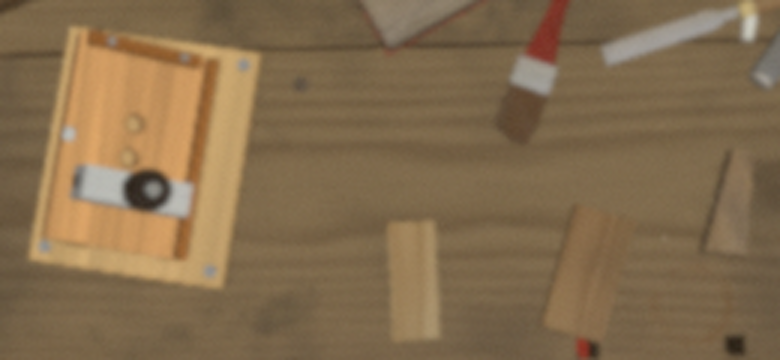

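View pics/c2.png

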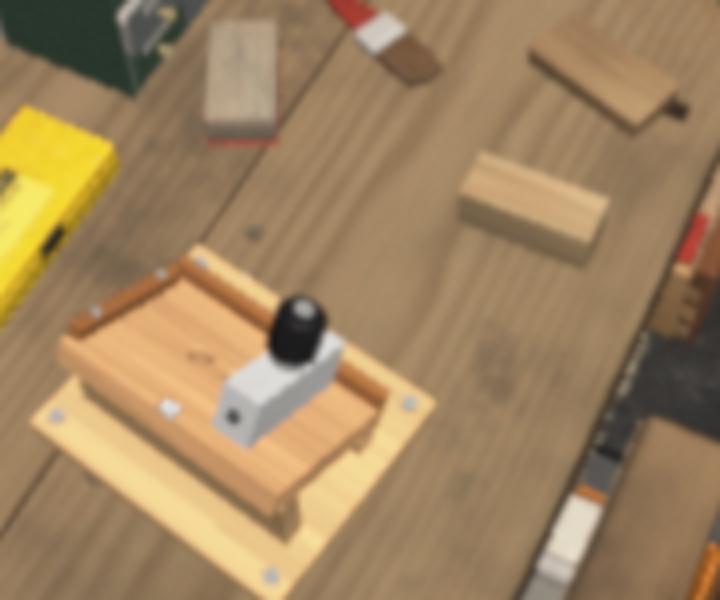

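Crop 1 (top view, 3x) shows the thick light block centred at about (413,280). The jig's holes are at (136,124) and (128,158), and the knob is at (147,190). Crop 2 (scene, 4x) confirms that the block at (535,205) is thick and that the ledge is on the right side of the jig.

```bash
cat > h.py <<'E'
import cv2,numpy as np
from scipy.spatial.transform import Rotation as Ro
def ray(im,p):
    u=cv2.undistortPoints(np.array(p,float).reshape(-1,1,2),im["mtx"],im["distortion"])[:,0]
    d=np.c_[u,np.ones(len(u))]@im["pose"][:3,:3].T
    return im["pose"][:3,3],d
def plane(im,p,z):
    o,d=ray(im,p); return o+d*((z-o[2])/d[:,2])[:,None]
def tri(i1,p1,i2,p2):
    o1,d1=ray(i1,[p1]);o2,d2=ray(i2,[p2]);d1=d1[0];d2=d2[0]
    t=np.linalg.lstsq(np.c_[d1,-d2],o2-o1,rcond=None)[0]
    a=o1+d1*t[0];b=o2+d2*t[1];return (a+b)/2,np.linalg.norm(a-b)
def proj(im,P):
    M=np.linalg.inv(im["pose"]);r=cv2.Rodrigues(M[:3,:3])[0]
    return cv2.projectPoints(np.array(P,float).reshape(-1,1,3),r,M[:3,3],im["mtx"],im["distortion"])[0][:,0]
E
python3 - <<'E'
from h import *
t=dict(np.load("pics/top0.npz"));s=dict(np.load("pics/scene0.npz"))
c=lambda x,y:(125+(x-1)/3,140+(y-1)/3)
s4=lambda x,y:(160+(x-1.5)/4,170+(y-1.5)/4)
H=plane(t,[c(136,124),c(128,158)],.078);print("holes",H,np.linalg.norm(H[0]-H[1]))
B=plane(t,[c(111,41),c(184,57)],.09);print(B)
print("bolts",plane(t,[c(243,64),c(44,246),c(209,271)],.01))
print("knob top",tri(t,c(153,189),s,s4(303,309)))
corn=[c(388,222),c(435,220),c(440,338),c(391,342)]
C=plane(t,corn,.044);print("blk",C,C.mean(0),[np.linalg.norm(C[i]-C[i-1]) for i in range(4)])
# colour mask of block in top view
im=t["color"];lab=cv2.cvtColor(im,cv2.COLOR_RGB2LAB).astype(float)
x0,y0,x1,y1=245,205,285,262
g=cv2.resize(im[y0:y1,x0:x1],None,fx=4,fy=4,interpolation=cv2.INTER_CUBIC)
v=g[:,:,0]
th,m=cv2.threshold(v,0,255,cv2.THRESH_OTSU)
m=cv2.morphologyEx(m,cv2.MORPH_OPEN,np.ones((9,9)))
cs=max(cv2.findContours(m,0,1)[0],key=cv2.contourArea);r=cv2.minAreaRect(cs)
b=cv2.boxPoints(r);b=b/4+[x0-.375,y0-.375];P=plane(t,b,.044);print(th,r,b,P,P.mean(0),[np.linalg.norm(P[i]-P[i-1]) for i in range(4)])
# scene corner guess of block top: crop
S=plane(s,[s4(480,150),s4(608,205),s4(585,240),s4(460,190)],.044);print("scene blk",S)
E
```

```text
holes [[0.63421481 0.1429884  0.078     ]
 [0.60296453 0.15017321 0.078     ]] 0.032065580849940815
[[0.70973377 0.16441388 0.09      ]
 [0.69325246 0.09703338 0.09      ]]
bolts [[0.70129486 0.05220264 0.01      ]
 [0.52875775 0.24411906 0.01      ]
 [0.50242612 0.08545746 0.01      ]]
knob top (array([0.56575662, 0.11476029, 0.14607766]), np.float64(0.0015952681883238476))
blk [[ 0.54295185 -0.08562444  0.044     ]
 [ 0.5439584  -0.12915883  0.044     ]
 [ 0.43528727 -0.13142473  0.044     ]
 [ 0.43248836 -0.08642209  0.044     ]] [ 0.48867147 -0.10815752  0.044     ] [np.float64(0.11046637715465826), np.float64(0.043546026995793685), np.float64(0.10869474615093727), np.float64(0.04508959450343275)]
138.0 ((72.12406921386719, 113.92877960205078), (158.57562255859375, 66.59387969970703), 87.48863983154297) [[253.47123051 213.66902733]
 [270.10370827 212.93953514]
 [271.84080505 252.54536438]
 [255.20832634 253.27485657]] [[ 0.54297368 -0.08415588  0.044     ]
 [ 0.54410284 -0.1303758   0.044     ]
 [ 0.43467943 -0.13280815  0.044     ]
 [ 0.43355066 -0.08701458  0.044     ]] [ 0.48882665 -0.1085886   0.044     ] [np.float64(0.10946035282280182), np.float64(0.046233706395574226), np.float64(0.1094504345225967), np.float64(0.04580748118034017)]
scene blk [[ 0.54087419 -0.12454566  0.044     ]
 [ 0.42965922 -0.12157752  0.044     ]
 [ 0.43351625 -0.08372741  0.044     ]
 [ 0.53874591 -0.08246672  0.044     ]]
```

```bash
cat >> h.py <<'E'
def delta(target,yaw=None,s=None):
    from bench import ctrl
    s=s or ctrl.read_state();R=Ro.from_euler("xyz",s["ee_rot"])
    y0=s["ee_rot"][2];turn=0 if yaw is None else (y0-yaw+np.pi)%(2*np.pi)-np.pi
    R=R*Ro.from_euler("z",turn)
    print("turn %.3f"%turn,"delta",np.round(R.inv().apply(np.array(target)-s["tool_pos"]),4))
# cradle frame
YAW=np.radians(9.4);_h=np.array([np.sin(YAW),np.cos(YAW),0]);_t=np.radians(28)
XC=_h*np.cos(_t)+[0,0,np.sin(_t)];YC=np.array([-np.cos(YAW),np.sin(YAW),0]);ZC=np.cross(XC,YC)
OC=np.array([.6127,.1476,.078])
def cr(x,y,z): return OC+x*XC+y*YC+z*ZC
def incr(p): d=np.array(p)-OC; return np.array([d@XC,d@YC,d@ZC])
E
python3 nudge.py '0.075 0 0 0 -0.154;0.075 0 0 0 -0.154;0.075 -0.025 -0.06 0 0;0.075 -0.025 -0.06 0 0;0.075 -0.025 -0.06 0 0;0.075 -0.025 -0.06 0 0;0.075 -0.025 -0.06 0 0;0.075 -0.025 -0.06 0 0;0.075 -0.025 -0.06 0 0;0.075 -0.025 -0.06 0 0' 40
python3 -c "
from h import *
delta([.488,-.107,.30],3.16);print(XC,ZC)"
```

```text
time_s: 1.35
tool_pos: [0.3865, 0.163, 0.4045]
ee_rot: [3.141, 0.0, -3.123]
ft_force: [0.3, 0.7, -1.0]
finger_gap: 0.0746
gripper_force: 0.0
turn 0.000 delta [-0.0965 -0.2718  0.1045]
[0.14420827 0.87109152 0.46947156] [-0.07667689 -0.46316757  0.88294759]
```

```bash
python3 nudge.py '0.075 -0.02 -0.05 0.02 0;0.075 -0.02 -0.05 0.02 0;0.075 -0.02 -0.05 0.02 0;0.075 -0.02 -0.05 0.02 0;0.075 -0.02 -0.05 0.02 0;0.075 0 0 0 0;0.075 0 0 0 0'
python3 - <<'E'
from h import *
from bench import ctrl
w=ctrl.get_image("wrist");np.savez("pics/w1.npz",**w);cv2.imwrite("pics/w1.png",w["color"][:,:,::-1])
delta([.488,-.107,.185],3.16)
print(proj(w,[[.5435,-.085,.044],[.544,-.130,.044],[.434,-.131,.044],[.433,-.087,.044]]))
E
```

```text
time_s: 2.22
tool_pos: [0.4908, -0.0831, 0.3043]
ee_rot: [3.141, -0.001, -3.124]
ft_force: [0.6, -0.5, -0.6]
finger_gap: 0.0753
gripper_force: 0.0
turn 0.000 delta [ 0.0032 -0.0244  0.1198]
[[253.15081882 254.78343814]
 [198.23678155 254.34404352]
 [190.81356497 117.6516085 ]
 [252.78401257 117.25819513]]
```

View pics/w1.png

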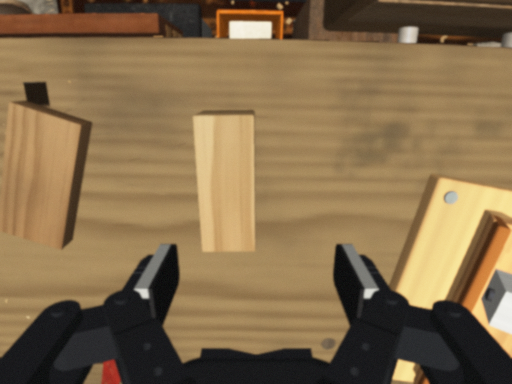

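The wrist view shows the block's top face at (193,115), (254,113), (255,250) and (202,250). That is within 2–3 mm of the prediction, so I'll descend and grip.

```bash
python3 nudge.py '0.075 0.005 -0.025 0.03 0;0.075 0 0 0.05 0;0.075 0 0 0.04 0;0.075 0 0 0 0;0.03 0 0 0 0;0.03 0 0 0 0;0.03 0 0 0 0;0.03 0 0 0 0;0.03 0 0 0 0' 40
python3 -c "
from h import *
delta([.488,-.107,.185],3.16)"
```

```text
time_s: 3.4
tool_pos: [0.4879, -0.1085, 0.1877]
ee_rot: [-3.141, 0.005, -3.123]
ft_force: [-1.1, 2.3, 7.7]
finger_gap: 0.0435
gripper_force: 43.6
turn -0.000 delta [-0.0001  0.0015  0.0027]
```

```bash
python3 nudge.py '0.03 0 0 -0.04 0;0.03 0 0 -0.05 0;0.03 0 0 -0.05 0;0.03 0 0 -0.03 0.17;0.03 0 0 0 0.18;0.03 0 0 0 0.18;0.03 0 0 0 0.18;0.03 0 0 0 0.18;0.03 0 0 0 0.18;0.03 0 0 0 0.18'
python3 -c "
from h import *
delta(cr(.005,-.035,.080)+[0,0,.155],1.407)"
```

```text
time_s: 4.65
tool_pos: [0.4862, -0.1082, 0.3554]
ee_rot: [3.141, 0.001, 1.904]
ft_force: [0.2, -0.3, -1.1]
finger_gap: 0.0434
gripper_force: 42.5
turn 0.497 delta [0.2399 0.118  0.0495]
```

```bash
python3 nudge.py '0.03 0 0 0 0.166;0.03 0 0 0 0.166;0.03 0 0 0 0.165;0.03 0.048 0.024 0 0;0.03 0.048 0.024 0 0;0.03 0.048 0.024 0 0;0.03 0.048 0.024 0 0;0.03 0.048 0.022 0 0;0.03 0 0 0 0;0.03 0 0 0 0'
python3 - <<'E'
from h import *
from bench import ctrl
delta(cr(.005,-.035,.080)+[0,0,.155],1.407)
a=[ctrl.get_image(n) for n in("scene","top")]
t=cv2.resize(a[1]["color"][130:250,110:240],None,fx=4,fy=4,interpolation=2)
s=cv2.resize(a[0]["color"][200:320,160:230+40],None,fx=4,fy=4,interpolation=2)
s=s[:, :280*1+0] if 0 else cv2.resize(s,(270,480)) if 0 else s
cv2.imwrite("pics/p1.png",cv2.resize(np.hstack([t,s[:, :440]]),(800,400))[:,:,::-1])
E
```

```text
time_s: 5.9
tool_pos: [0.6405, 0.1102, 0.3548]
ee_rot: [-3.141, 0.001, 1.413]
ft_force: [0.8, -0.4, -2.1]
finger_gap: 0.043
gripper_force: 42.5
turn 0.006 delta [-0.0007  0.0015  0.0488]
```

View pics/p1.png

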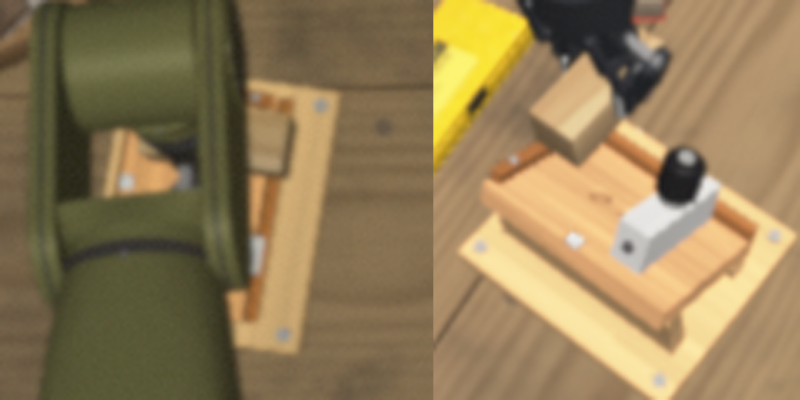

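The block is held above the bed, with its underside near (570,130) in the right-hand panel. It is aligned with the slope direction, and the stop and fence are clear of it.

```bash
python3 nudge.py '0.03 0 0.001 0.025 0.006;0.03 0 0 0.024 0;0.03 0 0 0 0;0.03 0.006 0 0.011 0;0.03 0.005 0 0.009 0;0.03 0 0 0 0' 20
python3 -c "
from h import *
from bench import ctrl
print(incr(ctrl.read_state()['tool_pos']-[0,0,.155]))"
python3 nudge.py '0.03 0.003 0 0.006 0;0.03 0.003 0 0.006 0;0.03 0 0 0 0'
python3 -c "
from h import *
from bench import ctrl
print(incr(ctrl.read_state()['tool_pos']-[0,0,.155]))"
```

```text
time_s: 6.75
tool_pos: [0.6433, 0.1213, 0.285]
ee_rot: [-3.14, 0.0, 1.407]
ft_force: [-0.7, -0.4, -1.6]
finger_gap: 0.0432
gripper_force: 42.5
[ 0.00590501 -0.03447438  0.05572175]
time_s: 7.12
tool_pos: [0.6448, 0.1228, 0.2777]
ee_rot: [-3.141, 0.012, 1.408]
ft_force: [-13.0, -21.7, 16.8]
finger_gap: 0.0436
gripper_force: 46.9
[ 0.00399243 -0.03573735  0.04847878]
```

```bash
python3 nudge.py '0.03 0 -0.008 -0.003 0;0.03 0 0 0 0;0.03 0 0 0 0' 20
python3 - <<'E'
from h import *
from bench import ctrl
print(incr(ctrl.read_state()['tool_pos']-[0,0,.155]))
a=[ctrl.get_image(n) for n in("scene","wrist")]
s=cv2.resize(a[0]["color"][210:310,160:275],(460,400),interpolation=2)
w=cv2.resize(a[1]["color"],(340,400)) if 0 else a[1]["color"][:,86:426]
cv2.imwrite("pics/p2.png",np.hstack([s,cv2.resize(w,(340,400)) if w.shape[0]==400 else np.vstack([w,np.zeros((16,340,3),np.uint8)])])[:,:,::-1])
E
```

```text
time_s: 7.5
tool_pos: [0.6377, 0.1266, 0.2798]
ee_rot: [3.137, 0.003, 1.407]
ft_force: [-2.9, -8.4, 6.6]
finger_gap: 0.0431
gripper_force: 45.5
[ 0.00728125 -0.02809283  0.04909714]
```

View pics/p2.png

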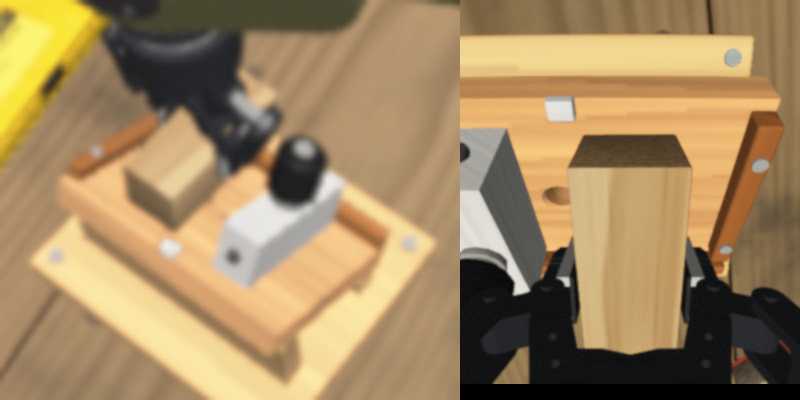

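The block's uphill edge rests on the bed. In the wrist panel its end face is at (570–690,135–165), and it is now clear of the stop at (745,190). I'll loosen the grip a touch and press so that it pivots.

```bash
python3 nudge.py '0.045 0 0 0 0;0.03 0.0025 0 0.005 0;0.03 0.0025 0 0.005 0;0.03 0 0 0 0' 20
python3 -c "
from h import *
from bench import ctrl
print(incr(ctrl.read_state()['tool_pos']-[0,0,.155]))"
```

```text
time_s: 8.1
tool_pos: [0.6384, 0.1322, 0.2735]
ee_rot: [3.14, 0.004, 1.408]
ft_force: [-12.8, -9.1, 27.0]
finger_gap: 0.0439
gripper_force: 24.0
[ 0.00930249 -0.02789297  0.04093319]
```

```bash
python3 nudge.py '0.046 0 0 0 0;0.046 0.002 0 0.003 0;0.03 0.002 0 0.004 0;0.03 0 0 0 0;0.03 0 0 0 0' 20
python3 - <<'E'
from h import *
from bench import ctrl
print(incr(ctrl.read_state()['tool_pos']-[0,0,.155]))
a=[ctrl.get_image(n) for n in("scene","wrist")]
s=cv2.resize(a[0]["color"][210:310,160:275],(460,400),interpolation=2)
w=a[1]["color"][:,86:426]
cv2.imwrite("pics/p3.png",np.hstack([s,np.vstack([w,np.zeros((16,340,3),np.uint8)])])[:,:,::-1])
E
```

```text
time_s: 8.72
tool_pos: [0.6384, 0.1364, 0.2627]
ee_rot: [-3.141, 0.003, 1.408]
ft_force: [-8.2, -7.4, 17.6]
finger_gap: 0.0443
gripper_force: 19.7
[ 0.00789426 -0.02719528  0.02945718]
```

View pics/p3.png

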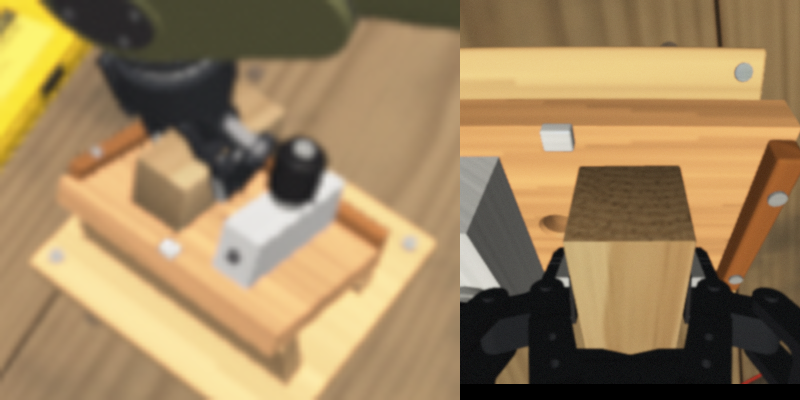

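The block now lies tilted with the bed; in the wrist panel its end face is at (565–695,165–240). Next I'll slide it down to the ledge.

```bash
python3 nudge.py '0.03 -0.002 0 -0.002 0;0.03 -0.004 0 0.002 0;0.03 -0.004 0 0.002 0;0.03 0 0 0 0'
python3 -c "
from h import *
from bench import ctrl
print(incr(ctrl.read_state()['tool_pos']-[0,0,.155]))"
python3 nudge.py '0.03 -0.003 0 0.0015 0;0.03 -0.003 0 0.0015 0;0.03 0 0 0 0'
python3 -c "
from h import *
from bench import ctrl
print(incr(ctrl.read_state()['tool_pos']-[0,0,.155]))"
```

```text
time_s: 9.32
tool_pos: [0.6373, 0.1276, 0.2591]
ee_rot: [3.138, -0.001, 1.407]
ft_force: [1.0, 1.9, 8.2]
finger_gap: 0.044
gripper_force: 20.0
[-0.00162096 -0.02755172  0.03042065]
time_s: 9.7
tool_pos: [0.637, 0.1222, 0.2574]
ee_rot: [3.136, -0.003, 1.407]
ft_force: [2.3, 3.6, 9.9]
finger_gap: 0.0437
gripper_force: 20.2
[-0.0072157  -0.0281344   0.03144304]
```

```bash
python3 nudge.py '0.03 -0.004 0 0.002 0;0.03 -0.004 0 0.002 0;0.03 0 0 0 0'
python3 - <<'E'
from h import *
from bench import ctrl
print(incr(ctrl.read_state()['tool_pos']-[0,0,.155]))
w=ctrl.get_image("wrist")
cv2.imwrite("pics/p4.png",w["color"][:,:,::-1]);np.savez("pics/p4.npz",**w)
for x in(.05,.055,.06): print(x,proj(w,[cr(x,-.006,.044),cr(x,-.05,.044),cr(x,-.006,0)]).round())
E
```

```text
time_s: 10.07
tool_pos: [0.6362, 0.1141, 0.2545]
ee_rot: [3.134, -0.003, 1.407]
ft_force: [1.4, 2.6, 13.6]
finger_gap: 0.0438
gripper_force: 20.6
[-0.01573083 -0.02863106  0.03265959]
0.05 [[170. 190.]
 [330. 189.]
 [192. 104.]]
0.055 [[167. 177.]
 [333. 177.]
 [190.  91.]]
0.06 [[163. 163.]
 [337. 162.]
 [188.  78.]]
```

Run:
```python
from h import *
w=dict(np.load("pics/p4.npz"));g=cv2.cvtColor(w["color"],cv2.COLOR_RGB2GRAY)
for c in(215,250,285): print(c,g[0:384:8,c])
for r in(150,180,200,240): print(r,g[r,140:360:6])
```

```text
215 [109 164 205 211 213 211 124 145 148 188 192 185 175 182 182 188 197 204
 183 183 190  63  66  69  79  88  88  88  91  92 173 181 179 179 177 178
 175 179 178 179 177 178 174 172  16  15  19  13]
250 [108 164 207 213 213 209 126 144 150 189 194 176 176 186 183 188 195 191
 182 188 190  59  69  76  80  86  87  91  94  94 153 157 159 161 158 157
 159 159 158 159 160 156 155 154 132  19  20  17]
285 [120 154 208 212 211 209 125 144 148 193 194 174 176 187 185 188 197 192
 184 187 191  61  67  69  79  77  88  89  90  93 157 162 161 160 157 155
 152 152 151 149 149 151 150 146  17  14  21  21]
150 [181 178 181 180 181 181 182 184 183 184 185 182 184 185 186 186 187 186
 187 189 188 189 186 189 190 190 189 189 189 191 189 193 191 190 191 193
 192]
180 [182 182 181 165 123 132 166 181 178 169 167  77  73  78  68  72  70  66
  68  69  76  72  74  74  64  74  72  72  82 178 180 181 181 181 181 181
 184]
200 [188 188 186 166 142 122 130 139 192 189  86  90  80  87  83  74  82  76
  79  83  86  89  80  85  82  82  84  83  75 154 188 187 187 187 187 186
 187]
240 [ 83  88 162 189 187 188 188 187 184 168 174 176 171 175 172 174 162 155
 150 157 158 159 159 157 160 156 146 150 151 153 155 188 188 188 184  60
  64]
```

Run:
```python
from h import *
w=dict(np.load("pics/p4.npz"))
o,d=ray(w,[(250,166),(250,238),(250,71),(250,46),(203,180),(313,180)])
for z,k in((0,[0,2,3]),(.044,[1])):
    for i in k:
        t=(z-(o-OC)@ZC)/(d[i]@ZC);print(i,z,incr(o+d[i]*t))
```

```text
0 0 [ 1.85601142e-02 -2.74165459e-02 -1.21430643e-17]
2 0 [ 6.27196087e-02 -2.77848955e-02 -1.04083409e-17]
3 0 [ 7.13034279e-02 -2.78540532e-02 -1.38777878e-17]
1 0.044 [ 0.02688405 -0.02776899  0.044     ]
```

The block's uphill end is at cradle x of about 0.02, with about 10° of tilt error, so its lower end is sitting on the ledge. I'll drag it 36 mm up the slope and re-seat it.

```bash
python3 nudge.py '0.03 0 0 -0.006 0;0.03 0.008 0 -0.005 0;0.03 0.008 0 -0.005 0;0.03 0.008 0 -0.004 0;0.03 0.009 0 -0.004 0;0.03 0 0 0 0;0.03 0 0 0 0' 40
cat > m.py <<'E'
from h import *
from bench import ctrl
s=ctrl.read_state();print("G",incr(s['tool_pos']-[0,0,.155]).round(4))
w=ctrl.get_image("wrist");g=cv2.cvtColor(w["color"],cv2.COLOR_RGB2GRAY)
p=np.median(g[:,230:270],1).astype(float)
d=p[4:]-p[:-4]
e=[int(np.argmin(d[90:300]))+92]
e.append(e[0]+8+int(np.argmax(d[e[0]+6:330])))
print("rows",e,p[60:330:10])
o,r=ray(w,[(250,e[0]),(250,e[1])])
# edges as points in the plane y=const through the grasp: end face 44 mm tall
for i,z in((0,0),(1,.044)):
    t=(z-(o-OC)@ZC)/(r[i]@ZC);print(z,incr(o+r[i]*t).round(4))
E
python3 m.py
```

```text
time_s: 11.0
tool_pos: [0.6394, 0.1459, 0.2746]
ee_rot: [-3.141, 0.0, 1.407]
ft_force: [0.0, -0.1, -1.4]
finger_gap: 0.0436
gripper_force: 41.3
G [ 0.0219 -0.0267  0.0354]
rows [165, 239] [110.5 200.  208.  207.5 195.  193.  139.  138.  138.  185.  180.   65.
  69.5  72.   79.5  80.5  84.   87.  150.5 158.  158.  158.5 157.  155.
 153.  152.  150. ]
0 [ 0.0535 -0.0241 -0.    ]
0.044 [ 0.0593 -0.0247  0.044 ]
```

```bash
python3 nudge.py '0.03 0.006 0 -0.003 0;0.03 0.002 0 0.003 0;0.048 0 0 0 0;0.048 0 0 0 0;0.048 0 0 0 0;0.048 0 0 0 0' 20; python3 m.py
```

```text
time_s: 11.8
tool_pos: [0.6409, 0.1536, 0.2749]
ee_rot: [3.141, -0.0, 1.407]
ft_force: [-0.3, -0.1, 0.8]
finger_gap: 0.048
gripper_force: 0.0
G [ 0.029  -0.0268  0.032 ]
rows [133, 249] [114.5 114.  192.  211.  212.  205.  198.  197.  129.  146.  143.   78.
  86.   89.5  91.5  92.   98.  100.5 101.  149.  160.  159.  157.  154.
 151.  148.5 146.5]
0 [ 0.0812 -0.0246 -0.    ]
0.044 [ 0.0655 -0.025   0.044 ]
```

```bash
cat > n.py <<'E'
from h import *
from bench import ctrl
import sys
w=ctrl.get_image("wrist");g=cv2.cvtColor(w["color"],cv2.COLOR_RGB2GRAY)
np.savez("pics/n.npz",**w);cv2.imwrite("pics/n.png",w["color"][:,:,::-1])
p=np.median(g[:,235:265],1)
print(list(p[100:300:4].astype(int)))
o,r=ray(w,[(250,k) for k in range(100,300,4)])
for z in(0,.044):
    t=(z-(o-OC)@ZC)/(r@ZC);P=o+r*t[:,None];print(z,(1000*(P-OC)@XC).round().astype(int).tolist())
E
python3 n.py
```

```text
[np.int64(212), np.int64(211), np.int64(208), np.int64(199), np.int64(193), np.int64(198), np.int64(193), np.int64(193), np.int64(188), np.int64(123), np.int64(130), np.int64(127), np.int64(144), np.int64(146), np.int64(142), np.int64(144), np.int64(175), np.int64(79), np.int64(84), np.int64(79), np.int64(86), np.int64(81), np.int64(87), np.int64(86), np.int64(92), np.int64(91), np.int64(96), np.int64(92), np.int64(99), np.int64(98), np.int64(98), np.int64(104), np.int64(97), np.int64(105), np.int64(105), np.int64(100), np.int64(111), np.int64(117), np.int64(158), np.int64(158), np.int64(156), np.int64(157), np.int64(157), np.int64(157), np.int64(156), np.int64(155), np.int64(154), np.int64(153), np.int64(152), np.int64(152)]
0 [96, 94, 93, 91, 89, 87, 85, 84, 82, 80, 78, 76, 73, 71, 69, 67, 64, 62, 60, 57, 55, 52, 49, 46, 44, 41, 38, 35, 31, 28, 25, 21, 18, 14, 10, 6, 2, -2, -7, -11, -16, -21, -26, -31, -37, -42, -48, -54, -61, -67]
0.044 [123, 122, 121, 120, 119, 118, 116, 115, 114, 113, 112, 111, 110, 108, 107, 106, 104, 103, 102, 100, 99, 97, 96, 94, 92, 91, 89, 87, 85, 84, 82, 80, 78, 75, 73, 71, 69, 66, 64, 61, 58, 56, 53, 50, 47, 43, 40, 36, 33, 29]
```

View pics/n.png

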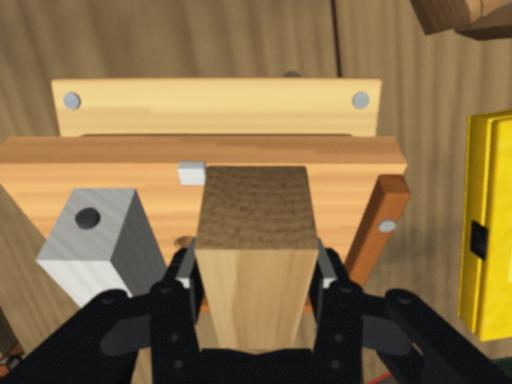

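The block now lies flat: its bottom edge (row 165) is at x=0.063 and its top edge (row 249) at x=0.065, about 9 mm up from the ledge. I'll grip lightly and draw it down.

```bash
python3 nudge.py '0.03 0 0 0 0;0.03 0 0 0 0;0.03 0 0 0 0;0.03 -0.003 0 0.0015 0;0.03 -0.003 0 0.0015 0;0.03 0 0 0 0' 20; python3 n.py | head -1 | sed 's/np.int64//g'
python3 -c "
from h import *
from bench import ctrl
s=ctrl.read_state();print(incr(s['tool_pos']-[0,0,.155]),s['ft_force']@XC,s['ft_force']@ZC)"
```

```text
time_s: 12.65
tool_pos: [0.6398, 0.1474, 0.2714]
ee_rot: [-3.141, 0.001, 1.407]
ft_force: [0.7, -1.4, 0.3]
finger_gap: 0.0439
gripper_force: 21.2
[(202), (192), (191), (194), (188), (191), (140), (124), (127), (141), (142), (139), (142), (187), (186), (190), (177), (77), (81), (77), (83), (79), (85), (84), (89), (89), (94), (90), (95), (96), (96), (102), (95), (102), (102), (98), (108), (114), (155), (154), (153), (153), (152), (152), (152), (152), (152), (149), (149), (148)]
[ 0.0217432  -0.02674128  0.03193426] -1.299264211853895 1.0227821562584873
```

```bash
python3 nudge.py '0.03 -0.002 0 0.001 0;0.03 0 0 0 0';python3 nudge.py '0.03 -0.002 0 0.001 0;0.03 0 0 0 0';  python3 n.py | head -1 | sed 's/np.int64//g'
python3 -c "
from h import *
from bench import ctrl
s=ctrl.read_state();print(incr(s['tool_pos']-[0,0,.155]),s['ft_force']@XC,s['ft_force']@ZC)"
```

```text
time_s: 12.95
tool_pos: [0.6395, 0.1457, 0.2706]
ee_rot: [-3.141, 0.0, 1.407]
ft_force: [0.2, -2.0, 0.6]
finger_gap: 0.0436
gripper_force: 21.2
time_s: 13.2
tool_pos: [0.6393, 0.1447, 0.2706]
ee_rot: [3.141, -0.003, 1.406]
ft_force: [-0.5, 6.3, 3.3]
finger_gap: 0.0439
gripper_force: 21.6
[(195), (189), (194), (190), (187), (133), (123), (129), (141), (141), (138), (143), (187), (186), (190), (183), (156), (76), (82), (76), (83), (79), (85), (84), (89), (89), (94), (90), (95), (95), (96), (102), (94), (103), (102), (98), (108), (113), (154), (153), (154), (153), (152), (151), (152), (151), (150), (150), (149), (148)]
[ 0.01898162 -0.02669954  0.03240227] 5.764428192458965 0.2925072220898639
```

```bash
python3 nudge.py '0.03 -0.001 0 0 0;0.03 0 0 0 0;0.058 0 0 0 0;0.058 0 0 0 0;0.058 0 0 -0.02 0;0.058 0 0 -0.05 0;0.058 0 0 -0.05 0;0.052 0 0 0 0;0.052 0 0 0 0'
python3 - <<'E'
from h import *
from bench import ctrl
w=ctrl.get_image("wrist");np.savez("pics/k.npz",**w);t=ctrl.get_image("top");s=ctrl.get_image("scene");np.savez("pics/s1.npz",**s)
print(proj(w,[cr(.055,-.005,.044),cr(.055,-.049,.044),cr(0,.042,.084),cr(0,.042,.066)]).round())
delta(cr(0,.042,.072)+[0,0,.155],1.407)
cv2.imwrite("pics/k.png",w["color"][:,:,::-1])
E
```

```text
time_s: 14.38
tool_pos: [0.6389, 0.1427, 0.3905]
ee_rot: [3.141, -0.0, 1.407]
ft_force: [-0.1, -0.1, 0.7]
finger_gap: 0.0515
gripper_force: 0.0
[[224. 160.]
 [287. 160.]
 [163. 252.]
 [167. 232.]]
turn -0.000 delta [-0.0331 -0.0681  0.0914]
```

View pics/k.png

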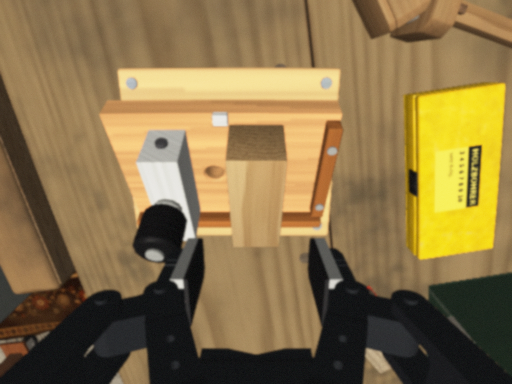

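The wrist view shows the block's uphill top edge at (228–285,159), as predicted for x=0.055. The middle hole is at (215,171) and the knob cap at (154,255). I'll check the cap and hole offsets numerically.

Run:
```python
from h import *
w=dict(np.load("pics/k.npz"))
print("hole, far ends pred",proj(w,[cr(0,.010,0),cr(-.055,-.005,.044),cr(-.055,-.049,.044),cr(.065,.095,0),cr(.065,-.095,0)]).round())
def onz(p,z):
    o,r=ray(w,[p]);t=(z-(o-OC)@ZC)/(r[0]@ZC);return (1000*incr(o+r[0]*t)).round(1)
print("hole",onz((215,171),0),"cap",onz((154,255),.084),"blk",onz((228,159),.044),onz((285,159),.044),onz((233,245),.044),onz((281,245),.044))
print("bed corners",onz((103,112),0),onz((340,112),0),"fence top",onz((147,131),.04),onz((185,131),.04),onz((139,165),.04),"stop",onz((329,124),.014))
g=cv2.cvtColor(w["color"],cv2.COLOR_RGB2GRAY)[225:270,130:195]
m=(g<50).astype(np.uint8);n,l,st,c=cv2.connectedComponentsWithStats(m);i=1+st[1:,4].argmax();print(st[i]+[130,225,0,0,0],c[i]+[130,225])
```

```text
hole, far ends pred [[215. 173.]
 [232. 247.]
 [279. 247.]
 [ 99. 113.]
 [343. 113.]]
hole [ 2.9 10.1  0. ] cap [-4.2 49.3 84. ] blk [56.1 -7.7 44. ] [ 56.1 -47.4  44. ] [-51.4  -5.7  44. ] [-51.4 -50.9  44. ]
bed corners [66.1 91.7  0. ] [ 65.8 -92.2   0. ] fence top [77.2 44.8 40. ] [77.1 19.6 40. ] [46.9 58.1 40. ] stop [ 64.4 -81.6  14. ]
[ 134  225   51   45 1452] [160.69559229 241.37396694]
```

```bash
python3 nudge.py '0.052 -0.017 -0.035 0 0;0.052 -0.017 -0.036 0 0;0.052 0 0 0.03 0;0.052 0 0 0.03 0;0.052 0 0 0.031 0;0.052 0 0 0 0;0.052 0 0 0 0'
python3 - <<'E'
from h import *
from bench import ctrl
s=ctrl.read_state();print("G",incr(s['tool_pos']-[0,0,.155]))
w=ctrl.get_image("wrist");np.savez("pics/k2.npz",**w)
g=cv2.cvtColor(w["color"],cv2.COLOR_RGB2GRAY)
print(proj(w,[cr(0,.042,.084),cr(0,.042,.066),cr(0,.027,.04),cr(0,.057,.04)]).round())
for r in (220,240,260,280,300): print(r,g[r,130:390:5].tolist())
E
```

```text
time_s: 15.4
tool_pos: [0.5637, 0.1209, 0.2991]
ee_rot: [3.142, 0.0, 1.407]
ft_force: [-0.1, -0.4, 1.0]
finger_gap: 0.0522
gripper_force: 0.0
G [0.00073725 0.04402368 0.07447346]
[[260. 291.]
 [260. 255.]
 [288. 212.]
 [231. 212.]]
220 [138, 140, 131, 139, 132, 128, 136, 128, 137, 212, 216, 182, 93, 90, 88, 92, 91, 88, 21, 19, 20, 21, 17, 20, 23, 21, 20, 16, 19, 16, 102, 91, 90, 89, 88, 89, 89, 90, 91, 80, 89, 97, 104, 109, 184, 188, 190, 187, 162, 165, 163, 169]
240 [131, 133, 143, 134, 137, 137, 129, 134, 132, 170, 218, 203, 93, 90, 17, 207, 205, 19, 18, 18, 19, 19, 22, 18, 18, 18, 13, 15, 12, 17, 18, 89, 207, 208, 208, 208, 79, 64, 92, 122, 92, 98, 116, 180, 184, 183, 167, 157, 155, 166, 166, 167]
260 [132, 138, 135, 140, 132, 125, 126, 114, 36, 33, 92, 93, 54, 14, 20, 124, 45, 22, 18, 18, 19, 20, 18, 23, 17, 21, 14, 19, 21, 15, 11, 41, 141, 140, 143, 144, 24, 22, 18, 94, 93, 47, 31, 99, 173, 149, 149, 162, 166, 164, 164, 165]
280 [133, 122, 136, 126, 107, 87, 22, 17, 102, 204, 207, 48, 19, 18, 14, 134, 26, 29, 30, 24, 27, 27, 25, 27, 25, 23, 27, 26, 27, 20, 25, 30, 143, 148, 143, 145, 39, 18, 19, 35, 179, 200, 139, 24, 19, 58, 140, 142, 126, 133, 144, 125]
300 [21, 23, 20, 18, 17, 25, 13, 21, 19, 17, 18, 55, 17, 19, 134, 128, 146, 141, 121, 65, 62, 180, 183, 183, 181, 180, 126, 29, 36, 118, 146, 144, 147, 139, 146, 144, 146, 53, 15, 54, 20, 18, 21, 22, 21, 23, 18, 22, 22, 19, 20, 23]
```

```bash
python3 nudge.py '0.052 0 -0.004 0 0;0.02 0 0 0 0;0.02 0 0 0 0;0.02 0 0 0 0;0.02 0 0 0 0' 80
python3 -c "
from h import *
from bench import ctrl
s=ctrl.read_state();print(incr(s['tool_pos']-[0,0,.155]),XC@s['ft_force'],YC@s['ft_force'],ZC@s['ft_force'])"
```

```text
time_s: 16.08
tool_pos: [0.5601, 0.1215, 0.3002]
ee_rot: [3.139, -0.0, 1.407]
ft_force: [0.6, -1.2, 6.5]
finger_gap: 0.0336
gripper_force: 79.6
[0.00121206 0.04765774 0.07545931] 2.0685832608050907 -0.7553037265249886 6.276162410947222
```

```bash
python3 nudge.py '0.02 -0.0026 0 -0.0049 0;0.02 -0.0026 0 -0.0049 0;0.02 0 0 0 0'
python3 -c "
from h import *
from bench import ctrl
s=ctrl.read_state();print(incr(s['tool_pos']-[0,0,.155]),XC@s['ft_force'],YC@s['ft_force'],ZC@s['ft_force'])"
python3 nudge.py '0.02 -0.0026 0 -0.0049 0;0.02 -0.0026 0 -0.0049 0;0.02 0 0 0 0;0.02 0 0 0 0'
python3 - <<'E'
from h import *
from bench import ctrl
s=ctrl.read_state();print(incr(s['tool_pos']-[0,0,.155]),XC@s['ft_force'],YC@s['ft_force'],ZC@s['ft_force'])
w=ctrl.get_image("wrist");i=ctrl.get_image("scene");np.savez("pics/s2.npz",**i)
a=dict(np.load("pics/s1.npz"))
for nm,q in(("before",a),("now",i)):
    g=cv2.cvtColor(q["color"],cv2.COLOR_RGB2HSV)[225:290,205:260]
    print(nm,np.argwhere((g[:,:,1]<40)&(g[:,:,2]>150)).mean(0)+[225,205])
E
```

```text
time_s: 16.45
tool_pos: [0.5589, 0.1165, 0.3085]
ee_rot: [3.14, -0.001, 1.406]
ft_force: [3.0, 1.1, -0.3]
finger_gap: 0.0332
gripper_force: 81.9
[0.00058533 0.04801149 0.08515481] 1.297216076080304 -2.7746028349391407 -0.9989794769307034
time_s: 16.95
tool_pos: [0.5575, 0.1113, 0.3183]
ee_rot: [-3.14, 0.0, 1.407]
ft_force: [-1.7, 1.9, 2.2]
finger_gap: 0.034
gripper_force: 81.8
[0.00050082 0.04852094 0.09636041] 2.452360327142782 2.003281431646833 1.1677730383223035
before [267.47654321 228.45185185]
now [265.48268839 230.6395112 ]
```

```bash
python3 nudge.py '0.02 -0.0007 0 -0.0014 0;0.02 0 0 0 0;0.02 0 0.01 0 0;0.02 0 0.01 0 0;0.02 0 0.008 0 0;0.02 0 0 0 0'
cat > f.py <<'E'
from h import *
from bench import ctrl
s=ctrl.read_state();f=s['ft_force'];print("G",(1000*incr(s['tool_pos']-[0,0,.155])).round(1),"F",(XC@f).round(1),(YC@f).round(1),(ZC@f).round(1))
E
python3 f.py
```

```text
time_s: 17.8
tool_pos: [0.5863, 0.1059, 0.3195]
ee_rot: [3.14, -0.0, 1.406]
ft_force: [1.5, 2.7, -3.2]
finger_gap: 0.0335
gripper_force: 81.4
G [ 0.4 19.3 97.7] F 1.1 -1.0 -4.2
```

```bash
python3 nudge.py '0.02 0 0.009 0 0;0.02 0 0.009 0 0;0.02 0 0.009 0 0;0.02 0 0 0 0'; python3 f.py
python3 nudge.py '0.02 0 0.006 0 0;0.02 0 0 0 0;0.02 0 0 0 0'; python3 f.py
python3 nudge.py '0.02 0 0.003 0 0;0.02 0 0 0 0;0.02 0 0 0 0'; python3 f.py
```

```text
time_s: 18.3
tool_pos: [0.6128, 0.1015, 0.3196]
ee_rot: [3.14, -0.0, 1.406]
ft_force: [0.8, 2.6, -2.4]
finger_gap: 0.033
gripper_force: 81.4
G [ 0.5 -7.7 97.8] F 1.2 -0.3 -3.4
time_s: 18.68
tool_pos: [0.6179, 0.1007, 0.3197]
ee_rot: [3.141, -0.0, 1.407]
ft_force: [-1.1, 2.5, -2.3]
finger_gap: 0.0333
gripper_force: 81.2
G [  0.6 -12.8  97.9] F 0.9 1.5 -3.1
time_s: 19.05
tool_pos: [0.6207, 0.1002, 0.3196]
ee_rot: [-3.141, 0.0, 1.407]
ft_force: [-2.5, 2.8, -1.5]
finger_gap: 0.0333
gripper_force: 81.2
G [  0.5 -15.7  97.8] F 1.4 3.0 -2.4
```

```bash
cat > v.py <<'E'
from h import *
from bench import ctrl
i=ctrl.get_image("scene");np.savez("pics/s3.npz",**i)
for q in(dict(np.load("pics/s1.npz")),i):
    h=cv2.cvtColor(q["color"],cv2.COLOR_RGB2HSV);m=((h[:,:,1]<35)&(h[:,:,2]>140)).astype(np.uint8)
    m[:215]=0;m[310:]=0;m[:,:165]=0;m[:,275:]=0
    n,l,st,c=cv2.connectedComponentsWithStats(m)
    print([(st[k].tolist(),c[k].round(1).tolist()) for k in range(1,n) if st[k,4]>15])
print("fence end centre pred: 0",proj(i,[cr(.05,.042,.02),cr(0,.042,.04)]).round(1).tolist(),"64",proj(i,[cr(.05,-.022,.02),cr(0,-.022,.04)]).round(1).tolist())
E
python3 v.py
```

```text
[([215, 254, 31, 28, 395], [228.3, 267.8])]
[([229, 220, 8, 7, 25], [232.1, 222.7]), ([196, 241, 33, 28, 494], [211.6, 254.0])]
fence end centre pred: 0 [[218.1, 272.4], [231.1, 258.7]] 64 [[199.7, 259.4], [212.9, 246.3]]
```

```bash
python3 nudge.py '0.02 0.002 0.0004 0.004 0;0.02 0.002 0 0.004 0;0.02 0 0 0 0'; python3 f.py
python3 nudge.py '0.02 0.0019 0 0.0035 0;0.02 0.0019 0 0.0035 0;0.02 0 0 0 0'; python3 f.py
```

```text
time_s: 19.48
tool_pos: [0.6227, 0.1037, 0.3127]
ee_rot: [3.137, -0.0, 1.406]
ft_force: [0.8, 0.6, -0.1]
finger_gap: 0.0337
gripper_force: 81.7
G [  0.7 -17.1  90. ] F 0.5 -0.7 -0.5
time_s: 19.85
tool_pos: [0.6228, 0.1081, 0.3046]
ee_rot: [3.14, -0.001, 1.407]
ft_force: [2.2, 1.2, 0.4]
finger_gap: 0.0335
gripper_force: 82.0
G [  0.6 -16.4  80.8] F 1.6 -1.9 -0.3
```

```bash
python3 nudge.py '0.02 0.0014 0 0.0027 0;0.02 0.0014 0 0.0027 0;0.02 0 0 0 0'; python3 f.py
python3 nudge.py '0.02 0.0009 0 0.0018 0;0.02 0 0 0 0;0.02 0 0 0 0'; python3 f.py
```

```text
time_s: 20.23
tool_pos: [0.6234, 0.1107, 0.3001]
ee_rot: [3.14, -0.0, 1.407]
ft_force: [1.2, -0.7, 4.9]
finger_gap: 0.0334
gripper_force: 82.3
G [  0.9 -16.5  75.5] F 1.9 -1.3 4.5
time_s: 20.6
tool_pos: [0.6237, 0.111, 0.3]
ee_rot: [3.139, 0.001, 1.407]
ft_force: [-2.5, -2.6, 12.2]
finger_gap: 0.0335
gripper_force: 82.9
G [  1.2 -16.8  75.3] F 3.1 2.0 12.2
```

```bash
python3 nudge.py '0.02 0.0014 0 0.0026 0;0.02 0 0 0 0;0.02 0 0 0 0'; python3 f.py
```

```text
time_s: 20.98
tool_pos: [0.6245, 0.1115, 0.3]
ee_rot: [3.137, 0.004, 1.407]
ft_force: [-3.7, -7.5, 20.6]
finger_gap: 0.0334
gripper_force: 83.7
G [  1.7 -17.6  75. ] F 2.6 2.4 22.0
```

```bash
python3 nudge.py '0.02 -0.002 0 -0.004 0;0.05 0 0 0 0;0.05 0 0 0 0;0.05 0 0 0 0;0.05 -0.005 0 -0.015 0;0.05 -0.01 0 -0.03 0;0.05 -0.01 0 -0.05 0;0.05 0.03 0 -0.03 0;0.05 0 0 0 0'
python3 v.py
python3 - <<'E'
from h import *
from bench import ctrl
w=ctrl.get_image("wrist");np.savez("pics/fin.npz",**w)
s=dict(np.load("pics/s3.npz"))
# knob: dark blob in scene, before and after
for f in("pics/s1.npz","pics/s3.npz"):
    q=dict(np.load(f));g=q["color"].max(2);m=(g<60).astype(np.uint8);n,l,st,c=cv2.connectedComponentsWithStats(m)
    print(f,[(st[k,:5].tolist(),c[k].round(1).tolist()) for k in range(1,n) if st[k,4]>30 and 200<c[k][0]<260 and 215<c[k][1]<290])
print("pred knob home",proj(s,[cr(0,.042,.066),cr(0,-.022,.066),cr(0,-.022,.088)]).round(1).tolist())
h=cv2.cvtColor(w["color"],cv2.COLOR_RGB2HSV);g=h[:,:,2]
print("wrist pred: blk top corners",proj(w,[cr(.055,-.038,.044),cr(.055,-.082,.044),cr(-.055,-.038,.044),cr(-.055,-.082,.044),cr(.055,-.038,0)]).round().tolist())
print("fence",proj(w,[cr(.05,-.007,.04),cr(.05,-.037,.04)]).round().tolist(),"cap",proj(w,[cr(0,-.022,.084)]).round().tolist())
E
```

```text
time_s: 22.1
tool_pos: [0.6243, 0.1166, 0.4293]
ee_rot: [3.134, -0.002, 1.408]
ft_force: [-0.3, -0.7, -0.8]
finger_gap: 0.0502
gripper_force: 0.0
[([215, 254, 31, 28, 395], [228.3, 267.8])]
[([196, 241, 32, 28, 418], [210.2, 254.9])]
fence end centre pred: 0 [[218.1, 272.4], [231.1, 258.7]] 64 [[199.7, 259.4], [212.9, 246.3]]
pics/s1.npz [([229, 246, 13, 15, 124], [234.6, 254.2])]
pics/s3.npz [([210, 234, 13, 14, 116], [216.0, 241.3])]
pred knob home [[233.5, 251.3], [215.0, 239.0], [216.8, 232.6]]
wrist pred: blk top corners [[282.0, 114.0], [339.0, 114.0], [276.0, 205.0], [318.0, 205.0], [279.0, 85.0]]
fence [[243.0, 116.0], [280.0, 116.0]] cap [[261.0, 199.0]]
```

Run:
```python
from h import *
w=dict(np.load("pics/fin.npz"));g=cv2.cvtColor(w["color"],cv2.COLOR_RGB2GRAY)
for r in(100,120,135,150,180,195,205): print(r,g[r,228:360:3].tolist())
for c in(295,305,315): print(c,g[40:240:4,c].tolist())
i=[k for k in range(40,240,4)]
```

```text
100 [210, 209, 210, 212, 205, 181, 181, 181, 135, 67, 62, 61, 151, 184, 183, 181, 146, 108, 113, 111, 112, 105, 104, 109, 107, 108, 109, 109, 107, 103, 98, 102, 105, 104, 103, 132, 128, 126, 123, 139, 140, 135, 136, 131]
120 [204, 204, 206, 205, 227, 232, 235, 234, 234, 230, 235, 236, 230, 233, 234, 234, 208, 171, 200, 205, 201, 201, 201, 194, 177, 178, 180, 183, 180, 181, 180, 170, 174, 168, 173, 166, 125, 123, 143, 148, 144, 135, 135, 134]
135 [157, 164, 152, 182, 216, 231, 235, 235, 234, 231, 235, 235, 231, 234, 235, 234, 171, 191, 200, 199, 198, 200, 195, 166, 172, 180, 181, 181, 180, 178, 171, 169, 165, 169, 159, 127, 126, 145, 141, 141, 143, 137, 131, 134]
150 [204, 206, 205, 204, 215, 233, 236, 236, 235, 232, 236, 236, 232, 235, 235, 231, 148, 197, 198, 194, 197, 182, 169, 172, 175, 175, 174, 172, 172, 167, 167, 160, 170, 156, 127, 183, 131, 128, 130, 123, 125, 117, 116, 121]
180 [90, 91, 89, 29, 19, 24, 25, 22, 23, 19, 19, 22, 18, 20, 17, 17, 74, 185, 190, 177, 160, 161, 166, 168, 170, 167, 165, 158, 159, 156, 167, 133, 186, 225, 220, 128, 120, 113, 113, 111, 117, 120, 118, 1
[... 490 characters left out ...]
 195, 111, 94, 98, 105, 119, 121, 126, 202, 201, 202, 196, 189, 177, 172, 168, 169, 170, 171, 167, 167, 166, 168, 167, 169, 171, 169, 166, 168, 166, 157, 135, 133, 130, 125, 125, 125, 128, 131]
305 [130, 216, 227, 230, 228, 225, 209, 148, 161, 203, 208, 194, 110, 95, 100, 106, 112, 116, 122, 177, 178, 180, 183, 180, 179, 177, 176, 176, 173, 172, 171, 168, 167, 166, 164, 168, 170, 171, 169, 166, 164, 153, 132, 134, 137, 136, 103, 120, 138, 141]
315 [105, 214, 226, 228, 229, 226, 212, 150, 161, 204, 209, 196, 107, 94, 99, 103, 108, 111, 120, 177, 181, 179, 179, 175, 175, 174, 172, 169, 166, 163, 162, 163, 162, 159, 156, 156, 157, 157, 156, 158, 164, 142, 134, 136, 137, 139, 131, 139, 141, 140]
```

```bash
python3 -c "
from bench import ctrl
print(ctrl.hand_in())"
```

```text
the job is handed in; nothing more can be done
None
```

The job is handed in at about 22 s: the thick offcut lies flat on the bed against the ledge, the fence is closed up to it, and the pin is home in the hole nearest the stop by hard-stop force and pixel measurements, as my picture views were used up.

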